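# Set the phone monopod's leg and close its cam lever, holding on

### The job

Set up the phone monopod for what stands on the cork lazy susan: the blue mark if it is the blue die, the yellow mark if it is the owl. With the red cam lever still open, draw the spring-loaded leg out by its finger wings until the red pointer lies on that mark, then, holding the leg there, squeeze the lever fully shut against the sleeve. Finish still gripping sleeve and lever together with the leg on its mark, so that I can tighten the screw, and leave everything else on the shelf undisturbed.

Things in the scene. Friction and masses are not known exactly. Their poses are not given: they have to be found in the camera images.
- monopod: Fixed grey cradle (plate 70 x 400 x 8 mm) holding a phone monopod level; place and yaw vary. Origin under the plate's centre. y axis along the leg: black head and phone clamp at -y, sliding leg and rubber foot at +y. Leg's centre line: x 0, 55 mm above the shelf. Black ledge with the marks: x 18 to 40, y 65 to 190, top 44 mm. Saddle 70 mm high at y -135 to -115. Beside the sleeve all is free.
- sleeve: Grey sleeve, part of the sliding leg: 20 mm wide (x), 28 high (z), y -40 to +22 mm about its origin on the leg's centre line; axes as the monopod's. At its foot end, finger wings: flat bar x -55 to +55, 22 mm high, y +22 to +27 mm; fingers both sides of the sleeve push the wings to +y to draw the leg out. Its +x side is a plain face; the cam lever lies on the -x side.
- lever: Red cam lever: bar 7 mm thick, 52 long, 20 high. Origin at its upright pivot, 13.5 mm to -x and 35 mm to -y of the sleeve's origin, same height; it runs along its own +y to a tip 5 mm short of the wings. Open, its outer corner stands up to 37 mm to -x of the leg's centre line; shut, it lies flat on the sleeve, together 27 mm wide (x -17 to +10 mm). It moves with the leg.
- leg (a joint): How far the leg is drawn out along the monopod's +y, m: 0 in, 0.095 end stop; the pointer is on the blue mark at 0.030 and on the yellow mark at 0.065. A spring pulls it back in with 4 N (in) to 6 N (out), plus about 1 N of friction. The spring still draws it in with the lever shut if it is let go.
- cam (a joint): Angle of the cam lever about its upright pivot, rad: 0 shut, 0.38 fully open; it starts open (0.3 to 0.38) and stays where it is left (about 2 N at the tip moves it).
- pointer (a point): Tip of the thin red pointer that sticks out 36 mm to +x from the leg near its foot, 55 mm above the shelf, over the scale ledge; 130 mm to +y of the sleeve's origin.
- blue_mark (a point): Centre of the blue mark (10 mm long along the leg), the short setting, on top of the scale ledge.
- yellow_mark (a point): Centre of the yellow mark (10 mm long along the leg), the long setting, on top of the scale ledge.
- susan: Fixed lazy susan, white plastic with cork top, 160 mm across, 30 mm high; origin under its centre. Either the die or the owl stands on its middle; it may be on the left or right.
- acrylic_box: Fixed clear acrylic box with sliding lid, 120 x 120 x 30 mm, origin under its centre; whichever of die and owl is not on the lazy susan stands on its lid.
- die: Blue glass die, 26 mm, white pips, loose; origin at the centre of its underside.
- owl: White ceramic owl, 56 mm across, 84 mm high, loose; origin at the centre of its underside.
- dice_tower: Open stainless steel dice tower, 70 x 70 x 140 mm, loose, on the right; origin at the centre of its underside.
- phone: Black phone lying flat, 150 x 72 x 9 mm, loose, on the left; origin at the centre of its underside.
- candle_jar: Amber glass candle jar, 70 mm across, 75 mm high, loose, on the right; origin at the centre of its underside.
Not all that is in view belongs to the job. There is more than one size of the die; the one meant has the size given above.

How it is judged:
On the way:
1. the leg is drawn out to the right mark (pointer within 5 mm) with the cam lever still open (((horizontal distance between die and susan below 0.06 m and value of joint leg between 0.025 and 0.035 m) or (horizontal distance between owl and susan below 0.06 m and value of joint leg between 0.06 and 0.07 m)) and value of joint cam above 0.2 rad), for 0.2 s.
At the end, for the whole second after the job is handed in: The pointer is within 5 mm of the right mark (blue, leg 0.030, with the die on the lazy susan; yellow, leg 0.065, with the owl on it), the cam lever is shut (below 0.06 rad), the leg is still, and the fingers still press on both sleeve and lever with more than 1 N each (((horizontal distance between die and susan below 0.06 m and value of joint leg between 0.025 and 0.035 m) or (horizontal distance between owl and susan below 0.06 m and value of joint leg between 0.06 and 0.07 m)) and value of joint cam below 0.06 rad and contact force between the fingers and sleeve_c0 above 1 N and contact force between the fingers and lever above 1 N and velocity of joint leg between -0.01 and 0.01 m/s); the arm keeps its last pose, push and grip.
It fails at once if the cam lever is shut while the leg is more than 8 mm off the right mark (value of joint cam below 0.1 rad and not ((horizontal distance between die and susan below 0.06 m and value of joint leg between 0.022 and 0.038 m) or (horizontal distance between owl and susan below 0.06 m and value of joint leg between 0.057 and 0.073 m))).
It fails at once if another thing on the shelf is shifted by more than 15 mm (distance of any of die, owl, dice_tower, phone, candle_jar from where it was at the start of the episode above 0.015 m).
It also fails if it takes over 32 s, if anything falls off the work surface, if the arm or the gripper's body presses on something with over 40 N, if the wrist force passes 120 N, or if a joint passes its speed limit or range.

### The arm

A 6-joint arm with a two-finger parallel gripper is mounted at the origin on the work surface. World frame = base frame: x ahead of the robot, y to its left, z up, the work surface at z = 0. Lengths are in m, angles in rad, forces in N, time in s.
With the tool pointing down it reaches from about 0.375 to 0.975 m from the base axis. Payload 3.8 kg.
Tool frame: the origin (TCP) lies at the very end of the fingers, on their centre line; the grasp point (between the pads) lies 19 mm behind it; z points along the fingers, y is the line along which they close (so a half turn about z gives the same grasp; the last joint's range is limited). The gripper opens to 85 mm and grips with 20 to 120 N. Pads are 22 mm wide; open, the fingers measure 114 mm over their backs; the gripper's body (76 mm by 85 mm) begins 54 mm behind the grasp point. The pads swing forward as they close: fully open they stand 13 mm farther back than shut.
Start: joints at [1.173, 0.264, 1.604, -0, 1.274, -0.037], TCP at [0.238, 0.632, 0.231] pointing down, gripper open.
Joint ranges: [-2.63, 2.63], [-0.94, 2.18], [0.31, 2.57], [-1.31, 4.45], [0, 2.66], [-2.55, 2.55]. Speed limits (rad/s): [2.57, 2.57, 3.14, 3.14, 3.14, 3.14].

### API

Orientations are given as a rotation vector (axis times angle).
In Python, from workcell import monitor, viewer, job gives the robot as it stands. The module is installed in compiled form; this text tells all that it offers.
- The arm moves only by the tool step_arm, never from a script. Its argument "series" is one flat list of numbers, 4 for each row, row after row: the shift along the tool's x, y, z in m, then the turn about the tool's z in rad. A call has 1 to 8 rows; each row is the pose to reach, as a shift and turn from the pose commanded when the call began, along the tool's axes at that moment; what a row does not reach only later rows make up. A row lasts 1/8 s, in which the tool goes at most 62.5 mm and 10.7 degrees, less where a joint would pass 70% of its speed; a pose out of reach is approached as far as the arm can. A call with a gripper value outside its range is refused whole. "gripper" is the opening, from 0 (shut) to 1 (fully open), set as the call begins (left out, the last holds). The fingers move at their own pace and stop on an object; "newtons" is the grip in N (left out, the last holds). Time passes only in rows, so rows that repeat a pose let the fingers close. It gives the time, the measured TCP pose, the force, the opening and the grip force at its end, in the units of the state.
- monitor.read_state(): the state, without advancing time (a new reading comes with each control period).
- viewer.read_camera(name): name is "scene" or "side" or "wrist"; returns a dict with "image" (400x640x3 uint8, red, green, blue), "intrinsics" (3x3 intrinsics, pixels), "T" (4x4, takes a point from camera to world coordinates); the wrist camera has in their place "hand_eye" (4x4, takes a point from camera to tool coordinates, whose origin is the TCP and whose axes are the flange's). Camera axes: x right, y up, looking along -z (the intrinsics and any distortion apply to the point x, -y, -z); pixel columns grow to the right and rows downward; lengths in m; the calibration is good to about 2 mm. A picture is of the moment at which its call begins: read the wrist's pose just before it. There is no depth.
- job.finish_job(): hands the job in; it is judged then, once.
Trained networks look in a picture, given as the dict that the camera call returned (one of the last four; its "shot" number tells which), for a name from the list of things; names that differ only in an ending like _2 or _b are one class to them, and where a whole thing is asked for, a point or a joint stands for the part that bears it (a point fixed in the world has none). Each returns a list of dicts, best first, with "score" (0 to 1); they miss things now and then, are a little off and sometimes report something else, mostly with a low value. They report only what shows in the picture. A call takes as long as a camera call. They do not tell look-alikes from the thing itself.
- viewer.boxes_of(picture, label): "extent" ([centre column, centre row, width, height] in pixels, round what is visible of it).
- viewer.spot_point(picture, label): "point" ([column, row] in pixels: a listed point, or the origin of a listed thing).
The state is a dict: "time": time; "q": joint angles; "joint_vel": joint speeds; "joint_torque": joint torques, N m; "tool_pos": TCP position; "tcp_rot": TCP orientation; "wrist_force": force on the tool from outside, world axes, zero at the start; "torque": the same for the moment, N m; "width": opening from 0.0 (shut) to 1.0 (fully open); "grip_force": force on a finger pad.
Only numpy, scipy, OpenCV 4.12 (cv2) and the standard library are available. Lean on these libraries where they do the work, as an engineer would, in place of code of your own. Each camera call takes 0.05 s, during which the arm holds its last target. There are 200 camera calls.

## Working session

There is one attempt and no reset: what is moved stays moved. The work goes in short steps, Python scripts to look and compute and a tool call to move; the robot and the scene stay as the last step left them, time stands still between calls to the robot, and variables do not carry over. Pictures are saved under pics/ and viewed, at most 10 in all, crops included, and the job is handed in when it is done.

Besides the shell and the picture viewer there is one more tool, called after "Call:" as name(argument=value, ...) on one line, values as JSON. step_arm: Moves the arm, as the interface text tells. Its arguments: {"type":"object","properties":{"series":{"type":"array"},"gripper":{"type":"number"},"newtons":{"type":"number"}},"required":["series"]}

```bash
mkdir -p pics && cat > h.py <<'E'
import numpy as np, cv2
from scipy.spatial.transform import Rotation as R
from workcell import monitor, viewer, job
def ray(p,uv,st=None):
    K=np.array(p["intrinsics"]); 
    if "T" in p: T=np.array(p["T"])
    else:
        W=np.eye(4); W[:3,:3]=R.from_rotvec(st["tcp_rot"]).as_matrix(); W[:3,3]=st["tool_pos"]; T=W@np.array(p["hand_eye"])
    d=np.linalg.inv(K)@np.array([uv[0],uv[1],1.]); d=np.array([d[0],-d[1],-d[2]])
    return T[:3,3],T[:3,:3]@d
def at_z(p,uv,z,st=None):
    o,d=ray(p,uv,st); return o+d*(z-o[2])/d[2]
def save(p,n): cv2.imwrite(f"pics/{n}.png",cv2.cvtColor(np.asarray(p["image"]),cv2.COLOR_RGB2BGR))
E
python3 - <<'E'
from h import *
np.set_printoptions(precision=3,suppress=True)
st=monitor.read_state(); print(st)
ims=[]
Z={'monopod':0,'sleeve':.055,'lever':.055,'pointer':.055,'blue_mark':.044,'yellow_mark':.044,'susan':0,'acrylic_box':0,'die':.03,'owl':.03}
for c in ("scene","side"):
    p=viewer.read_camera(c); save(p,c+"0"); print(c,[k for k in p])
    for n,z in Z.items():
        for r in viewer.spot_point(p,n)[:3]: print(n,round(r["score"],2),np.round(r["point"],1),at_z(p,r["point"],z))
    for n in('die','owl','susan','acrylic_box'): print(n,[(round(r["score"],2),np.round(r["extent"])) for r in viewer.boxes_of(p,n)[:3]])
E
```

```text
{'time': 0.0, 'q': array([ 1.173,  0.265,  1.605,  0.   ,  1.274, -0.037]), 'joint_vel': array([-0.001,  0.   , -0.001, -0.   ,  0.002,  0.001]), 'joint_torque': array([ -0.   , -51.51 , -36.732,  -0.001,   0.013,  -0.   ]), 'tool_pos': array([0.238, 0.631, 0.23 ]), 'tcp_rot': array([-0.564, -3.09 ,  0.003]), 'wrist_force': array([-0.209,  0.196, -0.25 ]), 'torque': array([-0.037,  0.006,  0.005]), 'grip_force': 0.0, 'width': 0.9962679213395965}
scene ['image', 'intrinsics', 'T', 'shot']
monopod 0.68 [335.5 213.6] [0.523 0.029 0.   ]
sleeve 0.6 [327.1 201.5] [ 0.531 -0.011  0.055]
lever 0.7 [350.5 228.1] [0.548 0.13  0.055]
lever 0.57 [356.4 231.8] [0.543 0.156 0.055]
lever 0.51 [324.8 193.1] [ 0.512 -0.045  0.055]
pointer 0.82 [351.8 228.7] [0.546 0.135 0.055]
blue_mark 0.89 [356.7 233.2] [0.542 0.157 0.044]
yellow_mark 0.7 [363.9 236.1] [0.531 0.184 0.044]
susan 0.71 [395.1 308.1] [0.635 0.436 0.   ]
acrylic_box 0.65 [233.5 159.4] [ 0.655 -0.457  0.   ]
die 0.54 [231.6 158. ] [ 0.666 -0.447  0.03 ]
die 0.41 [220.5 142.1] [ 0.649 -0.547  0.03 ]
owl 0.79 [390.6 302.8] [0.642 0.415 0.
[... 616 characters left out ...]
38 [300.1 125.9] [0.621 0.38  0.055]
pointer 0.7 [309.7 170.5] [0.56  0.129 0.055]
blue_mark 0.73 [298.2 172. ] [0.522 0.149 0.044]
yellow_mark 0.59 [297.9 162.3] [0.54  0.197 0.044]
susan 0.76 [303.1 128. ] [0.651 0.428 0.   ]
acrylic_box 0.96 [418.2 299.7] [ 0.668 -0.443  0.   ]
die 0.63 [412.6 295.2] [ 0.647 -0.435  0.03 ]
die 0.5 [427.1 348.2] [ 0.6  -0.58  0.03]
die 0.46 [360.4 300.4] [ 0.502 -0.389  0.03 ]
owl 0.63 [300.3 124.9] [0.635 0.416 0.03 ]
owl 0.57 [336.9 330.7] [ 0.404 -0.442  0.03 ]
die [(0.57, array([432., 346.,  21.,  24.])), (0.47, array([366., 298.,  18.,  18.]))]
owl [(0.64, array([298., 118.,  14.,  22.]))]
susan []
acrylic_box [(0.89, array([421., 300.,  50.,  45.]))]
```

```bash
python3 - <<'E'
import cv2,numpy as np
a=cv2.imread('pics/scene0.png');b=cv2.imread('pics/side0.png')
ca=cv2.resize(a[110:350,190:430],(400,400),interpolation=3)
cb=cv2.resize(b[80:370,230:470],(400,483),interpolation=3)
o=np.zeros((483,800,3),np.uint8);o[:400,:400]=ca;o[:,400:]=cb
cv2.imwrite('pics/crop0.png',o)
E
```

```text
(no output)
```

View pics/crop0.png

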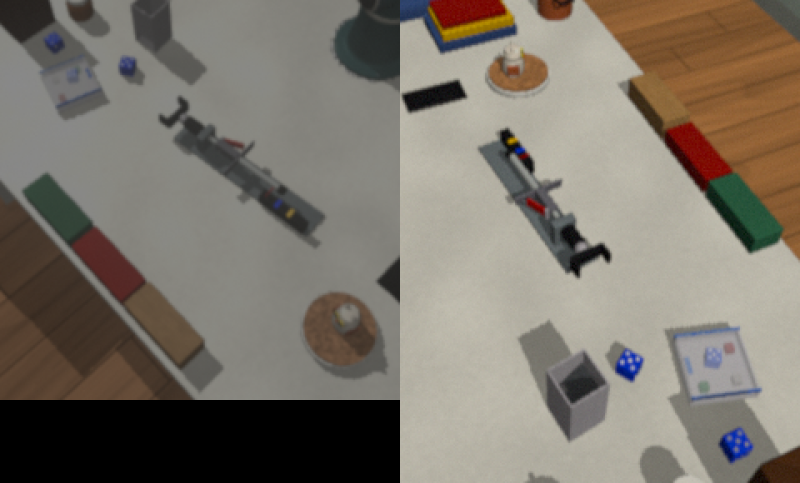

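View pics/scene0.png

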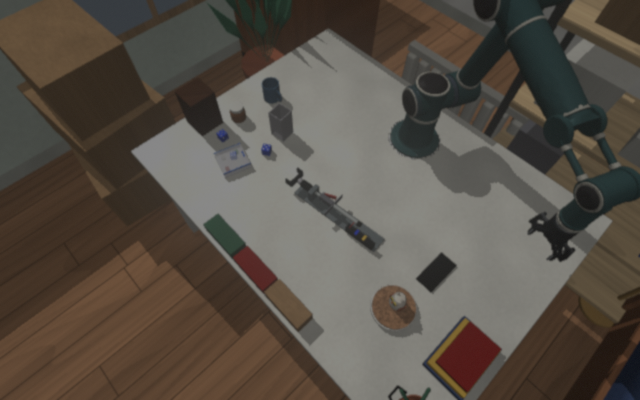

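Owl on the cork susan (scene px 398,302; side px 298,118; about 60 mm wide, the only owl), so the yellow mark (0.065) is the target. The dice at scene (222,137), (266,150) and the print/die on the box (235,158) aren't on the susan. The monopod at scene (335,213) is the only one, with the red lever on the robot side and marks near (357,233) and (364,236). I'll move above it for a close view.

Call:
step_arm(series=[-0.484,-0.49,-0.02,1.1,-0.484,-0.49,-0.02,1.1,-0.484,-0.49,-0.02,1.1,-0.484,-0.49,-0.02,1.1,-0.484,-0.49,-0.02,1.1,-0.484,-0.49,-0.02,1.1,-0.484,-0.49,-0.02,1.1,-0.484,-0.49,-0.02,1.1], gripper=1, newtons=20)

```text
time: 2.5
tool_pos: [0.442, 0.173, 0.2463]
tcp_rot: [2.095, 2.34, 0.002]
wrist_force: [0.7, -0.4, -0.4]
width: 1.002
grip_force: 0.0
```

Call:
step_arm(series=[-0.06,0.02,0,0,-0.12,0.04,0,0,-0.18,0.058,0,0,-0.18,0.058,0,0,-0.18,0.058,0,0])

```text
time: 3.12
tool_pos: [0.5186, 0.0023, 0.2457]
tcp_rot: [-2.097, -2.338, -0.0]
wrist_force: [0.3, 0.6, 0.4]
width: 0.997
grip_force: 0.0
```

```bash
python3 - <<'E'
from h import *
np.set_printoptions(precision=4,suppress=True)
st=monitor.read_state(); print(st['time'],st['tool_pos'],st['tcp_rot'],st['q'])
p=viewer.read_camera("wrist"); save(p,"w1"); np.save("w1.npy",dict(p=p,st=st),allow_pickle=True)
print(p["hand_eye"],p["intrinsics"],[k for k in p])
for n,z in {'monopod':0,'sleeve':.055,'lever':.055,'pointer':.055,'blue_mark':.044,'yellow_mark':.044}.items():
    for r in viewer.spot_point(p,n)[:2]: print(n,round(r["score"],2),np.round(r["point"],1),at_z(p,r["point"],z,st))
E
```

```text
3.125 [0.5186 0.0023 0.2457] [-2.097  -2.3382 -0.0002] [-0.044  -0.0429  1.916   0.0007  1.269  -0.1529]
[[-0.0007  0.9577  0.2879  0.0731]
 [ 1.      0.0007  0.0002  0.0006]
 [ 0.      0.2879 -0.9577 -0.1431]
 [ 0.      0.      0.      1.    ]] [[322.6987   0.     318.1513]
 [  0.     322.6987 198.7163]
 [  0.       0.       1.    ]] ['image', 'intrinsics', 'hand_eye', 'shot']
monopod 0.96 [324.8 134.8] [0.523  0.0386 0.    ]
lever 0.96 [311.8 217.8] [ 0.5173 -0.0472  0.055 ]
pointer 0.95 [359.6  52.4] [0.5454 0.124  0.055 ]
pointer 0.58 [353.9  17.1] [0.5359 0.1531 0.055 ]
blue_mark 0.57 [355.4  16.1] [0.538  0.1567 0.044 ]
yellow_mark 0.23 [355.2  16. ] [0.5378 0.1568 0.044 ]
```

View pics/w1.png

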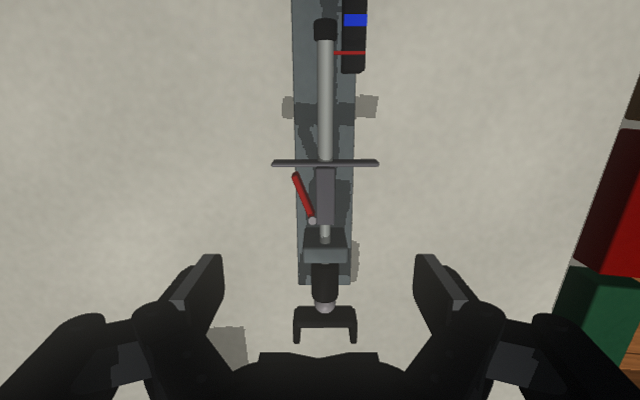

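The wrist view shows leg line columns 324–326, wings at row 162 (cols 272–379), open red lever from (313,221) to (295,174), pointer tip near (365,53), blue mark at (355,19).

```bash
python3 - <<'E'
from h import *
np.set_printoptions(precision=4,suppress=True)
d=np.load("w1.npy",allow_pickle=True).item();p,st=d['p'],d['st']
for n,uv,z in [("leg far",(324.5,45),.061),("leg near",(325.5,155),.061),("wingL",(272,160.5),.066),("wingR",(379,160.5),.066),("wingLn",(272,165),.066),("wingRn",(379,165),.066),("ptr tip",(366,53),.055),("leverpiv",(312.5,220),.065),("levertip",(295.5,174),.065),("plateL",(293.5,100),.008),("plateL2",(299,283),.008),("plateR",(355,283),.008),("blue",(355,19.5),.044)]:
    print(n,at_z(p,uv,z,st)[:2])
g=cv2.cvtColor(np.asarray(p["image"]),cv2.COLOR_RGB2BGR)[0:260,240:410]
cv2.imwrite("pics/w1c.png",cv2.resize(g,None,fx=2.3,fy=2.3,interpolation=3))
E
```

```text
leg far [0.5115 0.1259]
leg near [0.5241 0.0242]
wingL [0.4709 0.0136]
wingR [0.5782 0.0253]
wingLn [0.4712 0.0091]
wingRn [0.579  0.0207]
ptr tip [0.5516 0.1242]
leverpiv [ 0.5181 -0.0459]
levertip [0.4957 0.0021]
plateL [0.4832 0.074 ]
plateL2 [ 0.5106 -0.1584]
plateR [ 0.5851 -0.1503]
blue [0.538  0.1538]
```

View pics/w1c.png

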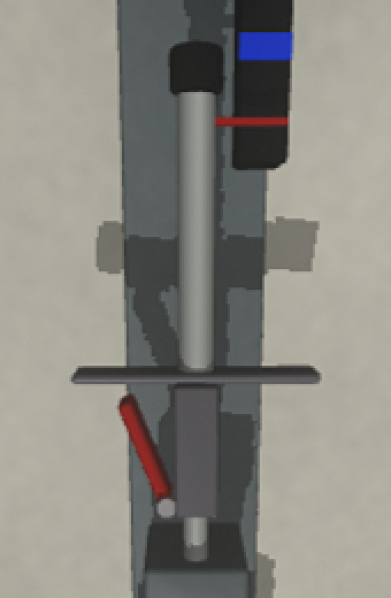

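Call:
step_arm(series=[-0.01,0.004,0.04,-0.008,-0.01,0.004,0.08,-0.008,-0.01,0.004,0.12,-0.008,-0.01,0.004,0.146,-0.008,-0.01,0.004,0.146,-0.008,-0.01,0.004,0.146,-0.008])

```text
time: 4.22
tool_pos: [0.5248, -0.0069, 0.101]
tcp_rot: [2.085, 2.348, 0.002]
wrist_force: [-0.6, 0.3, 0.1]
width: 1.001
grip_force: 0.0
```

```bash
python3 - <<'E'
from h import *
np.set_printoptions(precision=4,suppress=True)
st=monitor.read_state(); print(st['time'],st['tool_pos'],st['tcp_rot'])
p=viewer.read_camera("wrist"); save(p,"w2"); np.save("w2.npy",dict(p=p,st=st),allow_pickle=True)
E
```

```text
4.225 [ 0.5248 -0.0069  0.101 ] [2.085  2.3482 0.0017]
```

View pics/w2.png

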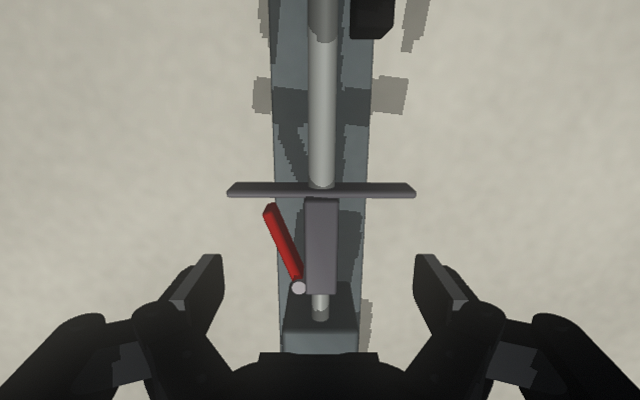

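Wings now at cols 227–416, row ~190; lever open from (299,287) to (269,206), both well inside the fingers (cols ~222 and ~415 at the pad tips).

```bash
python3 - <<'E'
from h import *
np.set_printoptions(precision=4,suppress=True)
d=np.load("w2.npy",allow_pickle=True).item();p,st=d['p'],d['st']
M=R.from_rotvec(st["tcp_rot"]).as_matrix()
for n,uv,z in [("wingLn",(227.5,195),.066),("wingRn",(415.5,195),.066),("wingLf",(231,183),.066),("wingRf",(412,183),.066),("leg1",(322,30),.061),("leg2",(321,170),.061),("sleeve top L",(304,270),.069),("sleeveR",(338,270),.069),("levertip outer",(263,212),.065),("piv",(299,287),.066)]:
    w=at_z(p,uv,z,st); print(n,w[:2],"tool",(M.T@(w-st['tool_pos']))[:2])
E
```

```text
wingLn [0.4711 0.0086] tool [ 0.0218 -0.0515]
wingRn [0.5783 0.0213] tool [0.0217 0.0565]
wingLf [0.4728 0.016 ] tool [ 0.0289 -0.049 ]
wingRf [0.5749 0.028 ] tool [0.0288 0.0539]
leg1 [0.5146 0.1008] tool [0.1082 0.0025]
leg2 [0.5228 0.0284] tool [0.0353 0.0022]
sleeve top L [ 0.5197 -0.0325] tool [-0.0248 -0.0081]
sleeveR [ 0.5402 -0.03  ] tool [-0.0248  0.0125]
levertip outer [0.4919 0.0004] tool [ 0.0111 -0.0318]
piv [ 0.5179 -0.0464] tool [-0.0384 -0.0115]
```

Call:
step_arm(series=[0,-0.001,0.03,0,0,-0.001,0.055,0,0,-0.001,0.071,0,0,-0.001,0.071,0,0,-0.001,0.071,0])

```text
time: 4.9
tool_pos: [0.524, -0.0074, 0.03]
tcp_rot: [2.086, 2.347, 0.002]
wrist_force: [-0.2, 0.6, 0.6]
width: 1.0
grip_force: 0.0
```

Call:
step_arm(series=[0.01,0,0,0,0.02,0,0,0,0.03,0,0,0,0.042,0,0,0,0.054,0,0,0,0.064,0,0,0,0.072,0,0,0,0.072,0,0,0])

```text
time: 5.9
tool_pos: [0.516, 0.0646, 0.03]
tcp_rot: [2.083, 2.347, 0.003]
wrist_force: [2.1, -3.9, 2.3]
width: 1.0
grip_force: 2.2
```

```bash
cat > chk.py <<'E'
import sys
from h import *
np.set_printoptions(precision=4,suppress=True)
name=sys.argv[1]
st=monitor.read_state(); print(st['time'],st['tool_pos'],st['wrist_force'])
yd=np.array([-.1167,.9932]); 
w0=np.array([.5277,-.0071])
M=R.from_rotvec(st["tcp_rot"]).as_matrix()
for c in("wrist","scene","side"):
    p=viewer.read_camera(c); save(p,f"{name}_{c}")
    for n,z in(("pointer",.055),("yellow_mark",.044),("blue_mark",.044)):
        for r in viewer.spot_point(p,n)[:1]:
            w=at_z(p,r["point"],z,st)[:2]; print(c,n,round(r["score"],2),np.round(r["point"],1),w,"y along",(w-w0)@yd)
E
python3 chk.py a
```

```text
5.9 [0.516  0.0646 0.03  ] [ 2.0993 -3.9458  2.3097]
wrist blue_mark 0.6 [405.1  62. ] [0.5382 0.155 ] y along 0.15979871408256283
scene pointer 0.62 [360.2 237.5] [0.5492 0.1811] y along 0.18441001528014547
scene yellow_mark 0.87 [363.9 239.1] [0.5396 0.1922] y along 0.19658626518966957
scene blue_mark 0.82 [356.9 234.5] [0.5448 0.1616] y along 0.16551727010284237
side yellow_mark 0.91 [299.7 161.5] [0.5474 0.1981] y along 0.2014710363519907
side blue_mark 0.97 [302.6 172. ] [0.5369 0.1423] y along 0.1473148291746476
```

View pics/a_wrist.png

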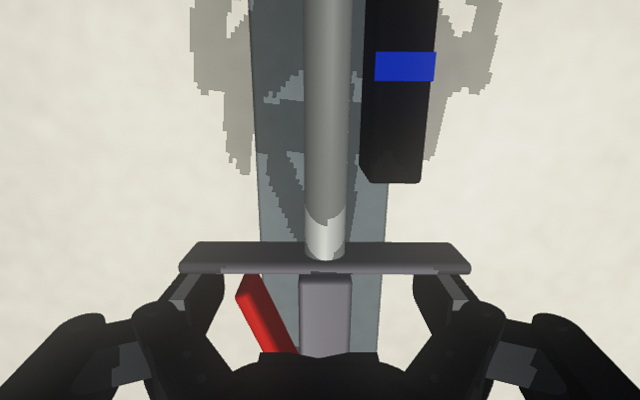

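```bash
python3 - <<'E'
from h import *
np.set_printoptions(precision=4,suppress=True)
w=np.load("w1.npy",allow_pickle=True).item();st=monitor.read_state();p=w['p'];s1=w['st']
yd=np.array([-.1167,.9932])
f=lambda uv,z,s:at_z(p,uv,z,s)[:2]@yd
b1=f((355,19.7),.044,s1); n1=(f((272,165),.066,s1)+f((379,165),.066,s1))/2; print("w1 blue-near",b1-n1,"expect .138")
img=cv2.cvtColor(cv2.imread("pics/a_wrist.png"),cv2.COLOR_BGR2RGB).astype(int)
m=(img[...,2]-img[...,0]>80); r,c=np.nonzero(m); print("blue px",c.mean(),r.mean(),r.min(),r.max())
b=f((c.mean(),r.mean()),.044,st)
col=img[225:300,250].sum(1); print(list(col))
for row in (265,268,271,274): print(row,b-f((320,row),.066,st), "leg",.138-(b-f((320,row),.066,st)))
img1=cv2.cvtColor(cv2.imread("pics/w1.png"),cv2.COLOR_BGR2RGB).astype(int)
m=(img1[...,2]-img1[...,0]>80); r,c=np.nonzero(m); k=c>340; k&=c<370;print("w1 blue",c[k].mean(),r[k].mean()); print(img1[155:172,300].sum(1), img1[155:172,350].sum(1))
E
```

```text
w1 blue-near 0.13627317485519713 expect .138
blue px 404.41825534373197 65.93645291738879 52 80
[np.int64(650), np.int64(652), np.int64(651), np.int64(651), np.int64(654), np.int64(651), np.int64(653), np.int64(657), np.int64(654), np.int64(654), np.int64(655), np.int64(659), np.int64(660), np.int64(658), np.int64(664), np.int64(681), np.int64(417), np.int64(201), np.int64(189), np.int64(193), np.int64(194), np.int64(193), np.int64(190), np.int64(195), np.int64(188), np.int64(191), np.int64(188), np.int64(192), np.int64(190), np.int64(189), np.int64(184), np.int64(190), np.int64(186), np.int64(188), np.int64(186), np.int64(186), np.int64(188), np.int64(198), np.int64(212), np.int64(228), np.int64(247), np.int64(268), np.int64(286), np.int64(309), np.int64(332), np.int64(357), np.int64(371), np.int64(364), np.int64(302), np.int64(183), np.int64(154), np.int64(158), np.int64(160), np.int64(160), np.int64(159), np.int64(162), np.int64(162), np.int64(161), np.int64(163), np.int64(160), np.int64(161), np.int64(161), np.int64(165), np.int64(162), np.int64(162), np.int64(163), np.int64(159), np.int64(163), np.int64(171), np.int64(182), np.int64(192), np.int64(202), np.int64(210), np.int64(219), np.int64(223)]
265 0.06984482455297328 leg 0.06815517544702673
268 0.07107015809044809 leg 0.06692984190955192
271 0.07230284032090153 leg 0.06569715967909848
274 0.07354293755164196 leg 0.06445706244835805
w1 blue 355.0 19.5
[291 294 293 299 200 145 144 157 203 248 329 278 285 296 298 295 296] [286 285 285 296 176 141 144 161 206 270 299 256 274 284 282 282 283]
```

The fingers bear on both wings (row ~273), the lever is still open, and the blue mark is at (404,66). Next I'll check the pointer against the yellow mark in the fixed cameras.

```bash
python3 - <<'E'
import cv2,numpy as np
a=cv2.imread('pics/a_scene.png')[215:260,335:385];b=cv2.imread('pics/a_side.png')[145:190,285:335]
f=lambda x:cv2.resize(x,(400,360),interpolation=cv2.INTER_NEAREST)
o=cv2.convertScaleAbs(np.hstack([f(a),f(b)]),alpha=1.4)
cv2.imwrite('pics/crop1.png',o)
E
```

```text
(no output)
```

View pics/crop1.png

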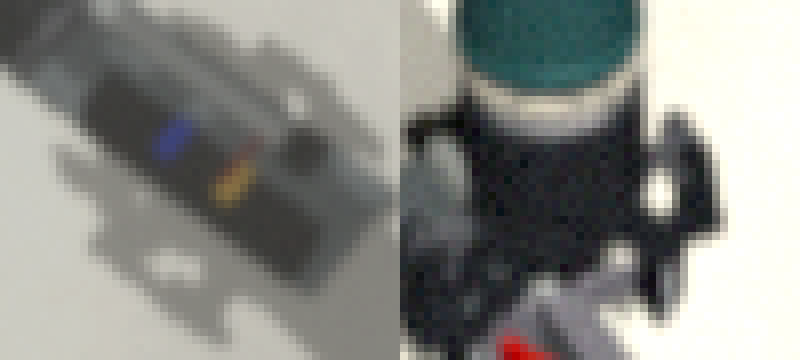

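```bash
python3 - <<'E'
from h import *
np.set_printoptions(precision=2,suppress=True)
p=viewer.read_camera("scene");T=np.linalg.inv(np.array(p["T"]));K=np.array(p["intrinsics"])
def pr(x,y,z):
    w=np.array([.5277,-.0071])+x*np.array([.9932,.1167])+y*np.array([-.1167,.9932])
    c=T[:3,:3]@[*w,z]+T[:3,3]; q=K@[c[0],-c[1],-c[2]]; return q[:2]/q[2]
img=np.asarray(p["image"]).astype(int)[215:260,335:385]
def cen(w): 
    w=np.clip(w,0,None).astype(float); r,c=np.indices(w.shape); return np.array([(c*w).sum()/w.sum()+335,(r*w).sum()/w.sum()+215])
R_,G,B=img[...,0],img[...,1],img[...,2]
b=cen(np.where(B-R_>30,B-R_,0)); y=cen(np.where((R_-B>35)&(G-B>20),R_-B,0)); 
m=(R_-G>12)&(G-B<18); print("red px",[(c+335,r+215,*img[r,c]) for r,c in np.argwhere(m)])
print("meas blue",b,"yel",y,"pred",pr(.029,.160,.044),pr(.029,.195,.044))
off=(b+y)/2-(pr(.029,.160,.044)+pr(.029,.195,.044))/2
for L in(.055,.06,.065,.07): print(L,"root",pr(.012,.13+L,.055)+off,"tip",pr(.036,.13+L,.055)+off)
E
```

```text
red px [(np.int64(365), np.int64(234), np.int64(70), np.int64(57), np.int64(52)), (np.int64(364), np.int64(235), np.int64(72), np.int64(56), np.int64(46)), (np.int64(365), np.int64(235), np.int64(80), np.int64(66), np.int64(49)), (np.int64(363), np.int64(236), np.int64(70), np.int64(53), np.int64(44)), (np.int64(362), np.int64(237), np.int64(70), np.int64(56), np.int64(44))]
meas blue [356.12 231.78] yel [363.62 237.52] pred [356.96 232.2 ] [364.53 237.71]
0.055 root [364.53 231.36] tip [360.66 235.89]
0.06 root [365.62 232.15] tip [361.75 236.69]
0.065 root [366.71 232.94] tip [362.85 237.49]
0.07 root [367.81 233.73] tip [363.94 238.29]
```

Call:
step_arm(series=[0.0015,0,0,0,0.0015,0,0,0,0.0015,0,0,0,0.0015,0,0,0])

```text
time: 7.05
tool_pos: [0.5146, 0.0653, 0.029]
tcp_rot: [2.087, 2.348, 0.0]
wrist_force: [2.5, -4.9, 2.4]
width: 0.997
grip_force: 2.6
```

Call:
step_arm(series=[0,0,0,0,0,0,0,0,0,0,0,0,0,0,0,0,0,0,0,0,0,0,0,0], gripper=0, newtons=40)

```text
time: 7.8
tool_pos: [0.5155, 0.0655, 0.0291]
tcp_rot: [2.087, 2.346, 0.003]
wrist_force: [5.6, -4.1, 0.6]
width: 0.29
grip_force: 47.4
```

```bash
python3 - <<'E'
from h import *
np.set_printoptions(precision=4,suppress=True)
st=monitor.read_state(); print({k:st[k] for k in('time','tool_pos','wrist_force','width','grip_force')})
p=viewer.read_camera("wrist");save(p,"b_wrist");q=viewer.read_camera("scene");save(q,"b_scene")
yd=np.array([-.1167,.9932]);img=np.asarray(p["image"]).astype(int)
m=(img[...,2]-img[...,0]>80)&(np.indices(img.shape[:2])[1]>360); r,c=np.nonzero(m); b=at_z(p,(c.mean(),r.mean()),.044,st)[:2]@yd
e=[int(225+np.argmin(np.diff(img[225:300,x].sum(1)))) for x in(235,250,400,420)]; print("edges",e)
for row in(271,273,275): print(row,.138-(b-at_z(p,(320,row),.066,st)[:2]@yd))
i=img=np.asarray(q["image"]).astype(int)
print("red",[(c,r) for r,c in np.argwhere((i[...,0]-i[...,1]>12)&(i[...,1]-i[...,2]<18)) if 225<r<245 and 355<c<372])
E
```

```text
{'time': 7.8, 'tool_pos': array([0.5155, 0.0655, 0.0291]), 'wrist_force': array([ 5.5966, -4.1182,  0.583 ]), 'width': 0.28994065117945655, 'grip_force': 47.3872422426939}
edges [294, 280, 294, 289]
271 0.06644512780641362
273 0.06561832902566209
275 0.06478821336741883
red [(np.int64(366), np.int64(233)), (np.int64(365), np.int64(234)), (np.int64(366), np.int64(234)), (np.int64(364), np.int64(235)), (np.int64(365), np.int64(235)), (np.int64(363), np.int64(236)), (np.int64(364), np.int64(236)), (np.int64(363), np.int64(237))]
```

View pics/b_wrist.png

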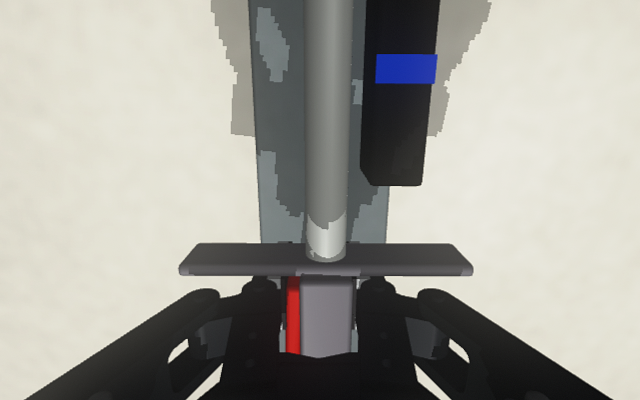

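The lever is shut flat on the sleeve (red strip at col 292, parallel to it), the wings are still against the fingers (row ~275), and the leg is at about 0.064. I'll let it settle and check that it holds.

Call:
step_arm(series=[0,0,0,0,0,0,0,0,0,0,0,0,0,0,0,0])

```text
time: 8.4
tool_pos: [0.5154, 0.0655, 0.029]
tcp_rot: [2.087, 2.346, 0.003]
wrist_force: [5.7, -4.9, 0.9]
width: 0.293
grip_force: 47.4
```

```bash
python3 - <<'E'
from h import *
np.set_printoptions(precision=4,suppress=True)
st=monitor.read_state(); print({k:st[k] for k in('time','tool_pos','wrist_force','width','grip_force')})
q=viewer.read_camera("scene");i=np.asarray(q["image"]).astype(int)
red=[(int(c),int(r)) for r,c in np.argwhere((i[...,0]-i[...,1]>12)&(i[...,1]-i[...,2]<18)) if 225<r<245 and 355<c<372]; print(red)
if st['grip_force']>20 and .2<st['width']<.4: print(job.finish_job())
E
```

```text
{'time': 8.4, 'tool_pos': array([0.5154, 0.0655, 0.029 ]), 'wrist_force': array([ 5.7395, -4.852 ,  0.9384]), 'width': 0.2925093169655089, 'grip_force': 47.38413825631142}
[(366, 233), (365, 234), (366, 234), (364, 235), (365, 235), (363, 236), (364, 236), (363, 237)]
the job is handed in; nothing more can be done
None
```

The owl stands on the lazy susan, so I drew the leg out to the yellow mark (about 0.064 m by the camera, target 0.065), squeezed the lever shut and handed the job in at about 8.5 s with the gripper still holding sleeve and lever at about 47 N; the hand-in returned no verdict.

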